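Shuttle a bearing under the dial gauge and hold it at the click

TASK

Push the spring ejector of the bearing checking jig fully in so that it shoves the small bearing out of its nest into the pocket of the shuttle, and let the ejector spring back out. Then take the shuttle by its black handle and slide it along the rail, bearing in place, until its spring ball clicks into the notch of the index bar near the dial gauge, and finish still holding the handle with the ball resting in the notch. Do not touch the bearing with the fingers, and leave the other things on the bench where they are.

Things in the scene. Friction and masses are not known exactly. Their poses are not given: they have to be found in the camera images.
- jig: Fixed checking jig: a grey base plate 250 x 360 mm, 12 mm thick, on the bench. Origin on the bench under the plate, which reaches x -150 to +100 and y -180 to +180 mm from it. x points from the ejector across the rail, y along the rail, the way the shuttle slides, z up.
- nest (a point): Centre of the bearing's nest floor, 30 mm above the bench, in the feeder: a fixed aluminium lane along the jig's x, 47 mm long, 36 mm between walls whose tops are 46 mm above the bench. A brass spring nose on one wall keeps the bearing in and gives way at about 3 N.
- bearing: The small ball bearing, a steel disc 35 mm across and 11 mm thick, lying flat in the nest at the start; loose, about 50 g. Origin at the centre of its underside.
- ejector_plate (a point): Centre of the top edge of the ejector's upright steel thumb plate, 77 mm above the bench; moves with it. The plate is 12 mm thick along the jig's x and 26 mm wide along y. Push its free face (on the -x side, towards the robot) between 45 and 77 mm above the bench; behind it is clear room for closed fingers.
- ejector (a joint): How far the ejector is pushed in along the jig's +x: 0 out, 0.048 m fully in (solid stop). A spring resists with 2.4 N at 0 rising to 8.2 N fully in (up to 12 N with the bearing) and brings it back to 0 when let go. Fully in, it has put the bearing in the shuttle's pocket.
- shuttle_pocket (a point): Centre of the floor of the shuttle's pocket, 29 mm above the bench; axes as the jig's. The pocket is 38 mm wide along y, open towards the feeder (-x), with walls 10 mm high on the other three sides. It faces the feeder lane when the shuttle is at 0.
- shuttle_handle (a point): Centre of the top, 115 mm above the bench, of the shuttle's handle: an upright black post, 16 mm along the jig's y and 18 mm along x, 50 mm beyond the pocket centre in +x. Gripped from above, fingers on its two y sides, fingertips 80 mm or more above the bench, the hand passes beside and above the dial gauge.
- shuttle (a joint): Travel of the shuttle along the jig's +y: 0 at the feeder (start), 0.165 m at the far stop, well past the notch. Plain sliding takes about 2 N.
- gauge_tip (a point): Lower tip of the fixed dial gauge (black dial 40 mm across on a post and arm, top 132 mm above the bench), 51 mm above the bench, over the pocket's path; the dial ends 18 mm from it in +x. Its place along the rail varies. The ball clicks in with the pocket centre within 10 mm either side of this tip along y; exactly where must be felt.
- ball (a joint): How far the spring ball (12 mm, on the shuttle's +x edge, running along the steel index bar) is pressed in: about 0.0025 m on the plain bar, 0 or just below in the only notch. From 4 mm before the notch centre it draws the shuttle forward, up to about 7 N; past the centre it resists, up to about 8 N, before it would snap out.
- spare_bearing: A larger spare bearing, 52 mm across, 15 mm thick, lying on the jig's base plate; leave it. Origin at its underside.
- oil: White oil bottle, 52 mm across, 130 mm tall; leave it. Origin at its underside.
- grease: Steel can 80 mm across, 70 mm tall; leave it. Origin at its underside.
- wrench: Wrench about 170 mm long, lying on the bench; leave it.
- driver: Screwdriver about 190 mm long, lying on the bench; leave it.
- pulley: Steel belt pulley 70 mm across, 34 mm tall; leave it. Origin at its underside.
- gear: Steel gear wheel about 74 mm across, 12 mm thick, lying on the base plate; leave it. Origin at its underside.
Things that resemble listed ones, but are neither listed nor needed, are in the scene too. Leave any purple look-alike of the bearing alone.

How it is judged (in metres and radians):
On the way, in this order (a step that is already met when the one before it is completed fails the run):
1. the ejector is pushed fully in and the bearing is in the shuttle's pocket (value of joint ejector above 0.043 m and x of bearing in the frame of shuttle_pocket between -0.004 and 0.004 m and y of bearing in the frame of shuttle_pocket between -0.004 and 0.004 m and z of bearing in the frame of shuttle_pocket between -0.003 and 0.003 m), for 0.1 s.
2. the ejector has sprung back and the shuttle, with the bearing in it, has left the feeder by 30 mm (value of joint ejector below 0.006 m and value of joint shuttle above 0.03 m and x of bearing in the frame of shuttle_pocket between -0.004 and 0.004 m and y of bearing in the frame of shuttle_pocket between -0.004 and 0.004 m and z of bearing in the frame of shuttle_pocket between -0.003 and 0.003 m), for 0.1 s.
At the end, for the whole second after the job is handed in: The spring ball rests in the notch (pressed in less than 1.6 mm, that is the shuttle within about 1.5 mm of the notch centre), the shuttle still and gripped by the fingers with more than 5 N, the bearing flat in its pocket (within 4 mm), the ejector back out (value of joint ball below 0.0016 m and value of joint shuttle between 0.07 and 0.15 m and velocity of joint shuttle between -0.01 and 0.01 m/s and contact force between the fingers and shuttle above 5 N and value of joint ejector below 0.006 m and x of bearing in the frame of shuttle_pocket between -0.004 and 0.004 m and y of bearing in the frame of shuttle_pocket between -0.004 and 0.004 m and z of bearing in the frame of shuttle_pocket between -0.003 and 0.003 m); the arm keeps its last pose, push and grip.
It fails at once if the fingers touch the bearing (contact force between the fingers and bearing above 0.5 N).
It fails at once if another thing on the bench is moved by more than 20 mm (distance of any of spare_bearing, oil, grease, wrench, driver, pulley, gear from where it was at the start of the episode above 0.02 m).
It also fails if it takes over 72 s, if anything falls off the work surface, if the arm or the gripper's body presses on something with over 40 N, if the wrist force passes 120 N, or if a joint passes its speed limit or range.

ROBOT

A 7-joint arm with a two-finger parallel gripper is mounted at the origin on the work surface. World frame = base frame: x ahead of the robot, y to its left, z up, the work surface at z = 0. Lengths are in m, angles in degrees, forces in N, time in s.
With the tool pointing down it reaches from about 0.4 to 0.85 m from the base axis. Payload 6.9 kg.
Tool frame: the origin (TCP) lies midway between the tips of the shut fingers; the grasp point (between the pads) lies 19 mm behind it (grip_depth is the distance from the TCP to the grasp point, in m); z points along the fingers, y is the direction in which the jaws open and shut (so a half turn about z gives the same grasp; the last joint's range is limited). The gripper opens to 85 mm and grips with 20 to 120 N. Pads are 22 mm wide; open, the fingers measure 114 mm over their backs; the gripper's body (76 mm by 85 mm) begins 54 mm behind the grasp point. The pads swing forward as they close: fully open they stand 13 mm farther back than shut.
Start: joints at [-67.523, 29.078, -13.613, 85.955, 7.202, 65.827, -8.869], TCP at [0.177, 0.599, 0.231] pointing down, gripper open.
Joint ranges: [-176.47, 176.47], [-13.61, 117.27], [-81.72, 77.17], [0.22, 143.17], [-87.28, 267.28], [10, 112.55], [-165.47, 165.47]. Speed limits (degrees/s): [136.94, 136.94, 180, 180, 180, 180, 180].

INTERFACE

Orientations are given as [roll, pitch, yaw] about the fixed x, y, z axes, in that order (R = Rz(yaw) Ry(pitch) Rx(roll)).
In Python, from rig import get_obs, snapshot, job_done, grip_depth gives the robot as it stands.
- The arm moves only by the shell command python3 -m pendant 'ROWS' [FORCE]. ROWS is JSON, a list of rows, each an object of numbers: "dx", "dy", "dz": the shift along the tool's x, y, z in mm; "rx", "ry", "rz": the turn, a rotation vector about the tool's x, y, z in rad; "fingers": the finger opening in mm, from 0 to 85.4. A call has 1 to 10 rows; each row is the pose to reach, as a shift and turn from the pose commanded when the call began, along the tool's axes at that moment; what a row does not reach only later rows make up. A row lasts 1/12 s, in which the tool goes at most 41.7 mm and 7.16 degrees, less where a joint would pass 70% of its speed; a pose out of reach is approached as far as the arm can. A call with a gripper value outside its range is refused whole. The fingers move at their own pace and stop on an object; FORCE is the grip in N (left out, the last holds). Time passes only in rows, so rows that repeat a pose let the fingers close. It gives the time, the measured TCP pose, the force and the opening at its end, in the units of the state.
- get_obs(): the state, without advancing time (a new reading comes with each control period).
- snapshot(name): name is "side" or "top" or "wrist"; returns a dict with "frame" (384x512x3 uint8, blue, green, red), "camera_matrix" (3x3 intrinsics, pixels), "R" (3x3) and "t" (3): a world point X has camera coordinates R X + t. Camera axes: x right, y down, z forward; pixel columns grow to the right and rows downward; lengths in m; the calibration is good to about 2 mm. The wrist camera is an equidistant fisheye: a pixel r from the principal point sees the ray r / f radians off the axis. A picture is of the moment at which its call begins. There is no depth.
- job_done(): hands the job in, once; it reports no verdict.
The state is a dict: "time": time; "joint_positions": joint angles; "joint_vel": joint speeds; "joint_efforts": joint torques, N m; "eef_pos": TCP position; "tool_rot": TCP orientation; "ft_force": force on the tool from outside, world axes, zero at the start; "wrist_torque": the same for the moment, N m; "width": finger opening in m.
Only numpy, scipy, OpenCV 4.12 (cv2) and the standard library are available. Lean on these libraries where they do the work, as an engineer would, in place of code of your own. Each camera call takes 0.05 s, during which the arm holds its last target.

## Working session

There is one attempt and no reset: what is moved stays moved. The work goes in short steps, Python scripts to look and compute and a shell command to move; the robot and the scene stay as the last step left them, time stands still between calls to the robot, and variables do not carry over. Pictures are saved under pics/ and viewed, and the job is handed in when it is done.

```bash
ls; mkdir -p pics
python3 - <<'E'
from rig import *
import cv2
o=get_obs(); print({k:o[k] for k in('time','eef_pos','tool_rot','ft_force','width')}, grip_depth)
for n in('side','top','wrist'):
    s=snapshot(n); cv2.imwrite(f'pics/{n}0.png',s['frame'])
    print(n,s['camera_matrix'],s['R'],s['t'])
E
```

```text
pics
{'time': 0.0, 'eef_pos': array([0.17673734, 0.59895223, 0.23043835]), 'tool_rot': array([-1.79897365e+02,  1.98736669e-03,  1.63566375e+02]), 'ft_force': array([ 0.14255358, -0.07253413, -0.40542293]), 'width': 0.08517175927135245} 0.0187
side [[481.56472006   0.         256.38579183]
 [  0.         481.56472006 191.08707879]
 [  0.           0.           1.        ]] [[-0.9978044  -0.0662103  -0.00160223]
 [-0.0471726   0.72746656 -0.68451965]
 [ 0.04648782 -0.68294114 -0.72899265]] [0.5626079  0.04305659 1.33676292]
top [[359.62888447   0.         254.63612423]
 [  0.         359.62888447 194.83721311]
 [  0.           0.           1.        ]] [[-0.01996595 -0.99973371 -0.01157019]
 [-0.99428929  0.02106799 -0.10461813]
 [ 0.10483403  0.00941532 -0.99444516]] [0.06716008 0.56096094 1.02595252]
wrist [[297.31863964   0.         257.01920806]
 [  0.         297.31863964 191.72309041]
 [  0.           0.           1.        ]] [[ 2.83134150e-01  9.59080082e-01 -6.69853411e-04]
 [ 9.18178708e-01 -2.70857556e-01  2.89109054e-01]
 [ 2.77097300e-01 -8.24716913e-02 -9.57295935e-01]] [-0.62558723 -0.03814081  0.37949781]
```

View pics/side0.png

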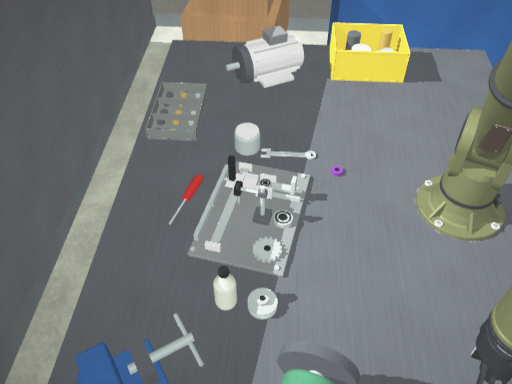

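View pics/top0.png

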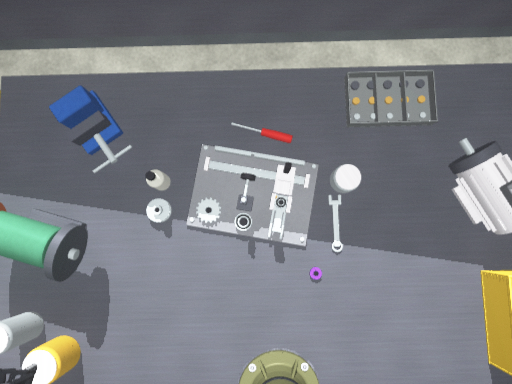

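View pics/wrist0.png

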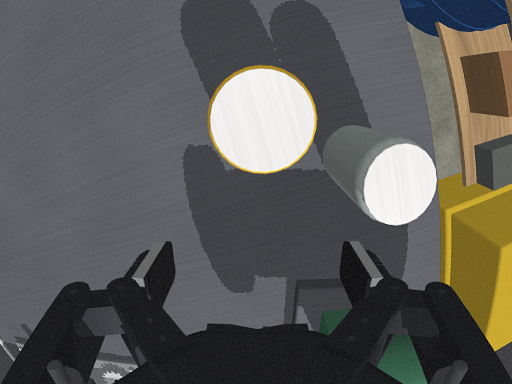

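Run:
```python
import cv2
a=cv2.imread('pics/top0.png')[135:260,175:330]; cv2.imwrite('pics/topz.png',cv2.resize(a,None,fx=5,fy=4.8,interpolation=cv2.INTER_CUBIC)[:600,:790])
a=cv2.imread('pics/side0.png')[145:275,185:320]; cv2.imwrite('pics/sidez.png',cv2.resize(a,None,fx=4.6,fy=4.6,interpolation=cv2.INTER_CUBIC))
```

```text
(no output)
```

View pics/topz.png

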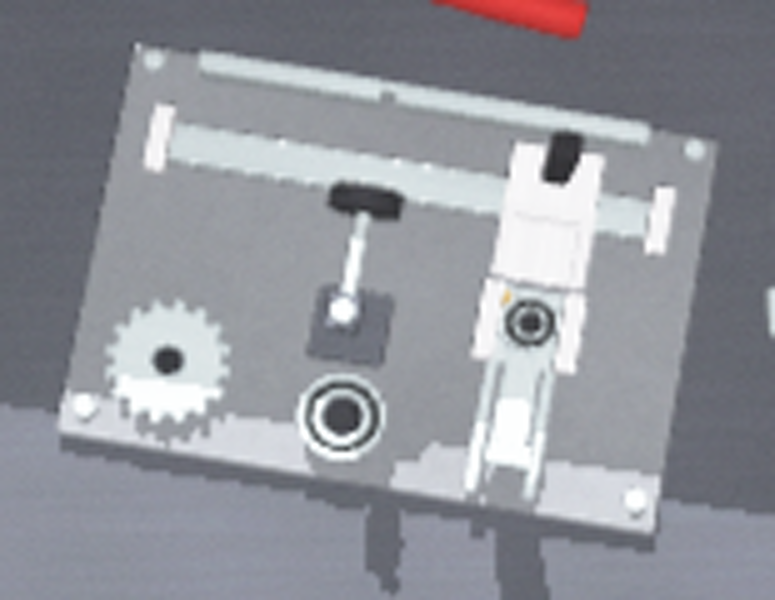

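View pics/sidez.png

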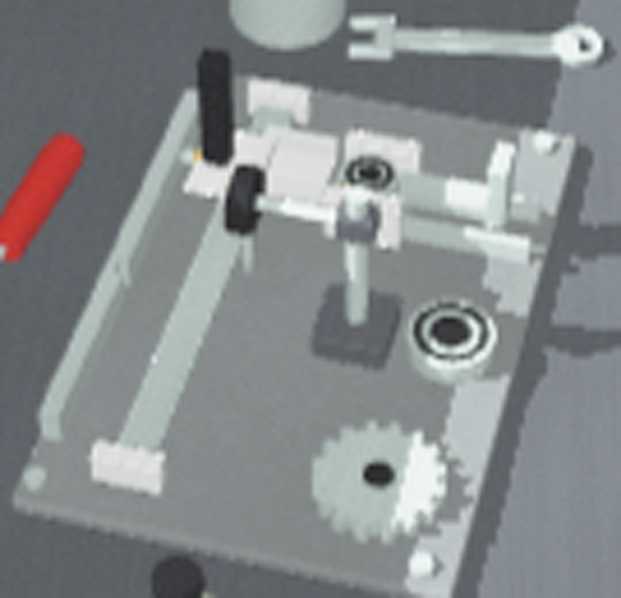

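```bash
cat > h.py <<'E'
import numpy as np,cv2
from rig import *
def cast(s,px,z):
    K,R,t=s['camera_matrix'],s['R'],s['t']
    d=R.T@np.linalg.inv(K)@np.array([px[0],px[1],1.]); c=-R.T@t
    return c+d*(z-c[2])/d[2]
def proj(s,X):
    p=s['camera_matrix']@(s['R']@np.asarray(X)+s['t']); return p[:2]/p[2]
def tri(sa,pa,sb,pb):
    rows=[]
    for s,p in((sa,pa),(sb,pb)):
        P=s['camera_matrix']@np.c_[s['R'],s['t']]
        rows+=[p[0]*P[2]-P[0],p[1]*P[2]-P[1]]
    v=np.linalg.svd(np.array(rows))[2][-1]; return v[:3]/v[3]
tz=lambda x,y:(175+(x+.5)/5-.5,135+(y+.5)/4.8-.5)
sz=lambda x,y:(185+(x+.5)/4.6-.5,145+(y+.5)/4.6-.5)
E
python3 - <<'E'
from h import *
np.set_printoptions(precision=4,suppress=True)
T=snapshot('top');S=snapshot('side')
tc=[cast(T,tz(*p),.012) for p in((137,45),(716,143),(657,528),(62,432))]
sc=[cast(S,sz(*p),.012) for p in((192,92),(575,138),(15,497))]
print(np.array(tc),np.array(sc))
print([np.linalg.norm(tc[i]-tc[(i+1)%4]) for i in range(4)])
c=np.mean(tc,0)
ey=((tc[0]-tc[1])+(tc[3]-tc[2]));ey/=np.linalg.norm(ey);print('yaw',np.degrees(np.arctan2(-ey[0],ey[1])))
ex=((tc[0]-tc[3])+(tc[1]-tc[2]));print('yawx',np.degrees(np.arctan2(ex[1],ex[0])))
print('bearing top',cast(T,tz(530,322),.041),cast(S,sz(370,173),.041),tri(T,tz(530,322),S,sz(370,173)))
print('handle',tri(T,tz(570,142),S,sz(213,54)),cast(T,tz(570,137),.115),cast(S,sz(213,54),.115))
print('thumb side',cast(S,sz(503,148),.077))
print('notch',cast(T,tz(388,95),.03))
E
```

```text
[[ 0.7227  0.2124  0.012 ]
 [ 0.6521 -0.1359  0.012 ]
 [ 0.4139 -0.0922  0.012 ]
 [ 0.4796  0.2581  0.012 ]] [[ 0.6612 -0.1136  0.012 ]
 [ 0.4138 -0.0872  0.012 ]
 [ 0.7231  0.2128  0.012 ]]
[np.float64(0.3554467170475453), np.float64(0.24214332615456627), np.float64(0.35640638768990923), np.float64(0.2473745214057016)]
yaw -11.038926372337684
yawx -10.527469912861092
bearing top [ 0.5395 -0.0193  0.041 ] [ 0.5408 -0.0196  0.041 ] [ 0.5404 -0.0193  0.0412]
handle [ 0.6354 -0.0392  0.1153] [ 0.6379 -0.0393  0.115 ] [ 0.6357 -0.0396  0.115 ]
thumb side [ 0.462  -0.0102  0.077 ]
notch [0.6831 0.0604 0.03  ]
```

Run:
```python
from h import *
T=snapshot('top');S=snapshot('side')
a=np.radians(-10.8);ex=np.array([np.cos(a),np.sin(a),0]);ey=np.array([-ex[1],ex[0],0]);ez=np.array([0,0,1])
B=np.array([.5400,-.0195,0])
for s,n,x0,y0,w,h,f in((T,'t',245,180,60,60,10),(S,'s',255,150,65,60,10)):
    im=cv2.resize(s['frame'][y0:y0+h,x0:x0+w],None,fx=f,fy=f,interpolation=cv2.INTER_CUBIC)
    for k,col in((-.074,(0,0,255)),(-.08,(0,255,0))):
        for sx in(-.006,.006):
            pts=[]
            for sy,z in((-.013,.045),(-.013,.077),(.013,.077),(.013,.045)):
                p=proj(s,B+ex*(k+sx)+ey*sy+ez*z); pts.append([(p[0]-x0+.5)*f-.5,(p[1]-y0+.5)*f-.5])
            if sx<0: cv2.polylines(im,[np.int32(pts)],False,col,1)
    cv2.imwrite(f'pics/{n}1.png',im)
```

```text
(no output)
```

View pics/t1.png

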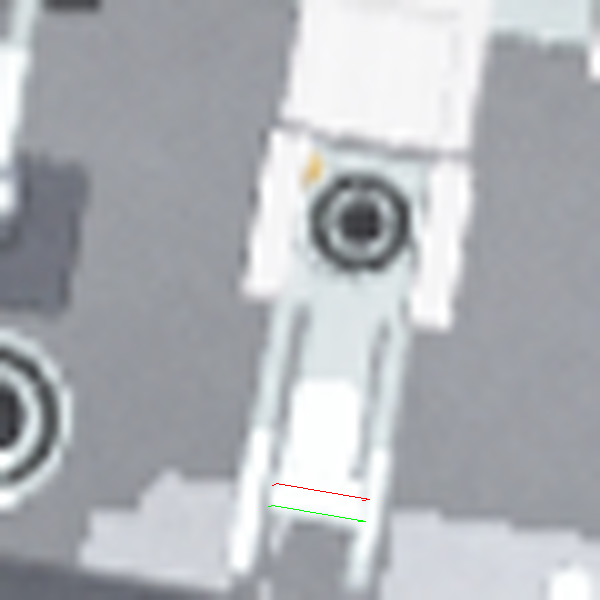

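View pics/s1.png

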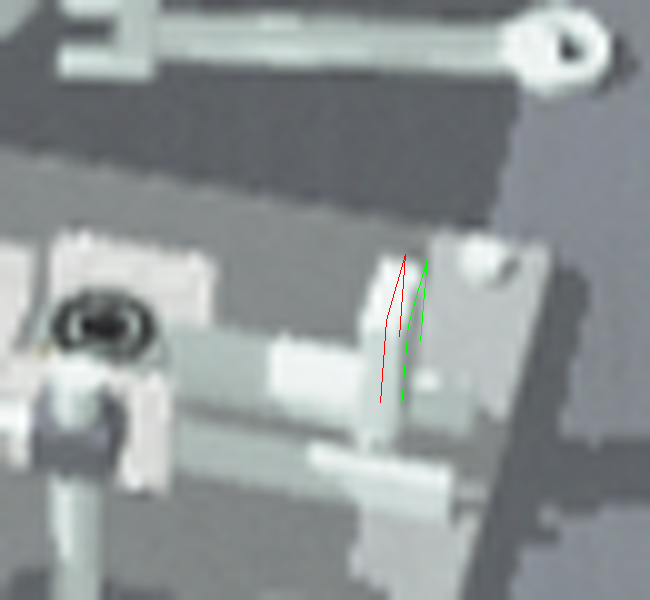

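```bash
python3 -m pendant '[{"dx":-201,"dy":-251,"rz":-0.098,"fingers":0},{"dx":-201,"dy":-251,"rz":-0.098,"fingers":0},{"dx":-201,"dy":-251,"rz":-0.098,"fingers":0},{"dx":-201,"dy":-251,"rz":-0.098,"fingers":0},{"dx":-201,"dy":-251,"rz":-0.098,"fingers":0},{"dx":-201,"dy":-251,"rz":-0.098,"fingers":0},{"dx":-201,"dy":-251,"rz":-0.098,"fingers":0},{"dx":-201,"dy":-251,"rz":-0.098,"fingers":0},{"dx":-201,"dy":-251,"rz":-0.098,"fingers":0}]' 60
cat >> h.py <<'E'
def go(X,yaw=169.2):
    """print tool-frame shift (mm) to world point X, tool x/y as now"""
    from scipy.spatial.transform import Rotation as Ro
    o=get_obs(); R=Ro.from_euler('xyz',o['tool_rot'],degrees=True).as_matrix()
    d=R.T@(np.asarray(X)-o['eef_pos'])*1000; rd=np.radians(o['tool_rot'][2]-yaw)
    w=(Ro.from_matrix(R).inv()*Ro.from_euler('xyz',[180,0,yaw],degrees=True)).as_rotvec()
    print(round(o['time'],2),o['eef_pos'].round(4),o['tool_rot'].round(2),o['ft_force'].round(1),'->',d.round(1),w.round(4))
E
python3 -c "
from h import *
go([.420,.003,.231])"
```

```text
0.35 [0.1768 0.5994 0.2311] [-179.98   -0.    163.57] [ 0.2 -0.  -0.1] -> [-4.020e+02 -5.032e+02  3.000e-01] [-0.0004 -0.     -0.0983]invalid input at $[0]: expected keys dx, dy, dz, rx, ry, rz, fingers
```

```bash
python3 -m pendant '[{"dx":-201,"dy":-251,"dz":0,"rx":0,"ry":0,"rz":-0.098,"fingers":0},{"dx":-201,"dy":-251,"dz":0,"rx":0,"ry":0,"rz":-0.098,"fingers":0},{"dx":-201,"dy":-251,"dz":0,"rx":0,"ry":0,"rz":-0.098,"fingers":0},{"dx":-201,"dy":-251,"dz":0,"rx":0,"ry":0,"rz":-0.098,"fingers":0},{"dx":-201,"dy":-251,"dz":0,"rx":0,"ry":0,"rz":-0.098,"fingers":0},{"dx":-201,"dy":-251,"dz":0,"rx":0,"ry":0,"rz":-0.098,"fingers":0},{"dx":-201,"dy":-251,"dz":0,"rx":0,"ry":0,"rz":-0.098,"fingers":0},{"dx":-201,"dy":-251,"dz":0,"rx":0,"ry":0,"rz":-0.098,"fingers":0}]' 60; 
python3 -c "
from h import *
go([.420,.003,.231])"
```

```text
time: 1.02
eef_pos: [0.2995, 0.2982, 0.2314]
tool_rot: [-180.0, 0.0, 169.0]
ft_force: [1.4, 0.5, -1.0]
width: -0.0003
1.02 [0.2995 0.2982 0.2314] [-1.7995e+02  5.0000e-02  1.6904e+02] [ 1.4  0.5 -1. ] -> [-174.4 -267.     0.8] [-0.0008  0.0008 -0.0027]
```

```bash
python3 -m pendant '[{"dx":-174,"dy":-267,"dz":0,"rx":0,"ry":0,"rz":-0.003,"fingers":0},{"dx":-174,"dy":-267,"dz":0,"rx":0,"ry":0,"rz":-0.003,"fingers":0},{"dx":-174,"dy":-267,"dz":0,"rx":0,"ry":0,"rz":-0.003,"fingers":0},{"dx":-174,"dy":-267,"dz":0,"rx":0,"ry":0,"rz":-0.003,"fingers":0},{"dx":-174,"dy":-267,"dz":0,"rx":0,"ry":0,"rz":-0.003,"fingers":0},{"dx":-174,"dy":-267,"dz":0,"rx":0,"ry":0,"rz":-0.003,"fingers":0},{"dx":-174,"dy":-267,"dz":0,"rx":0,"ry":0,"rz":-0.003,"fingers":0},{"dx":-174,"dy":-267,"dz":0,"rx":0,"ry":0,"rz":-0.003,"fingers":0},{"dx":-174,"dy":-267,"dz":0,"rx":0,"ry":0,"rz":-0.003,"fingers":0},{"dx":-174,"dy":-267,"dz":0,"rx":0,"ry":0,"rz":-0.003,"fingers":0}]' 60; 
python3 -c "
from h import *
go([.428,.0015,.056])
s=snapshot('wrist');cv2.imwrite('pics/w2.png',s['frame'])
s=snapshot('top');cv2.imwrite('pics/t2.png',cv2.resize(s['frame'][130:330,180:380],None,fx=3,fy=3))"
```

```text
time: 1.85
eef_pos: [0.4197, 0.0056, 0.2313]
tool_rot: [-180.0, 0.0, 169.1]
ft_force: [-0.6, 1.4, -0.4]
width: 0.0001
1.85 [0.4197 0.0056 0.2313] [-179.99    0.    169.13] [-0.6  1.4 -0.4] -> [ -9.   -2.4 175.3] [-0.0001  0.0001 -0.0012]
```

View pics/w2.png

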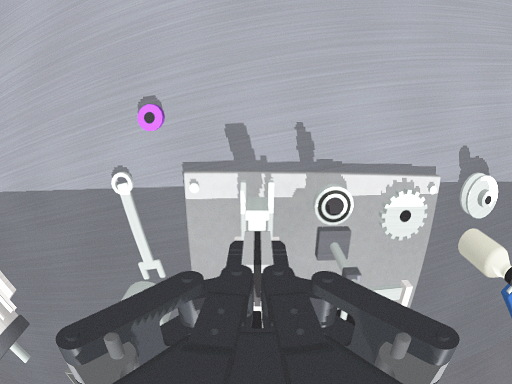

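View pics/t2.png

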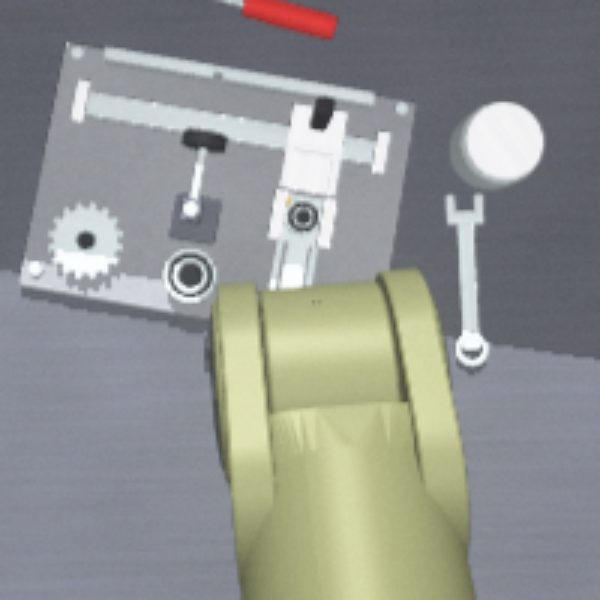

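```bash
python3 -m pendant '[{"dx":-4,"dy":-2.5,"dz":41,"rx":0,"ry":0,"rz":-0.001,"fingers":0},{"dx":-5,"dy":-2.5,"dz":80,"rx":0,"ry":0,"rz":-0.001,"fingers":0},{"dx":-5,"dy":-2.5,"dz":120,"rx":0,"ry":0,"rz":-0.001,"fingers":0},{"dx":-5,"dy":-2.5,"dz":155,"rx":0,"ry":0,"rz":-0.001,"fingers":0},{"dx":-5,"dy":-2.5,"dz":175,"rx":0,"ry":0,"rz":-0.001,"fingers":0},{"dx":-5,"dy":-2.5,"dz":175,"rx":0,"ry":0,"rz":-0.001,"fingers":0},{"dx":-5,"dy":-2.5,"dz":175,"rx":0,"ry":0,"rz":-0.001,"fingers":0}]' 60; 
python3 -c "
from h import *
go([.4457,-.0015,.056])
s=snapshot('wrist');cv2.imwrite('pics/w3.png',s['frame'])
s=snapshot('side');cv2.imwrite('pics/s3.png',cv2.resize(s['frame'][120:280,190:350],None,fx=3.7,fy=3.7))"
```

```text
time: 2.53
eef_pos: [0.423, 0.0048, 0.056]
tool_rot: [-180.0, -0.2, 169.5]
ft_force: [0.1, -0.4, 0.7]
width: 0.0001
2.53 [0.423  0.0048 0.056 ] [-1.7999e+02 -1.6000e-01  1.6954e+02] [ 0.1 -0.4  0.7] -> [-23.4  -2.1  -0.1] [-0.0001 -0.0027  0.0059]
```

View pics/w3.png

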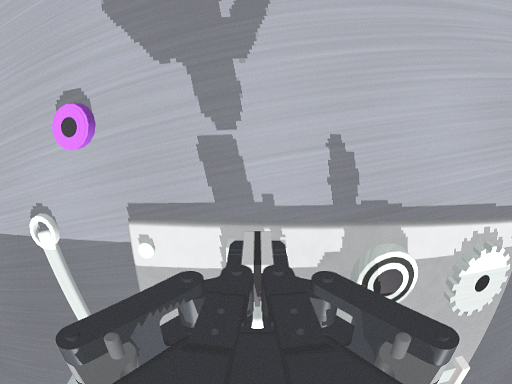

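View pics/s3.png

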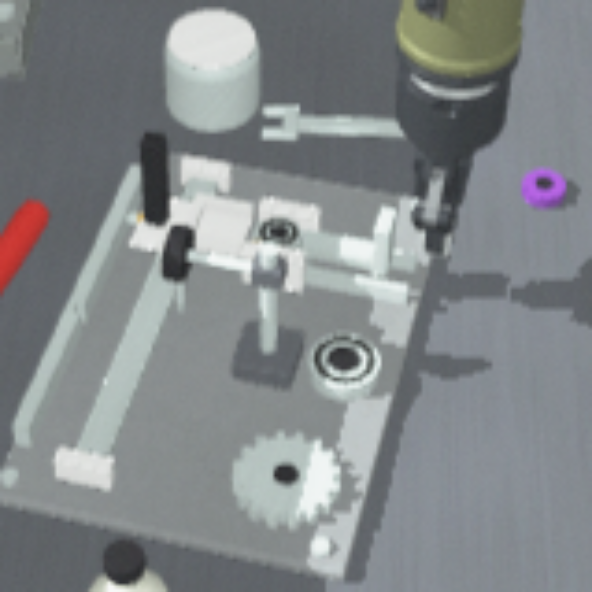

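```bash
python3 -m pendant '[{"dx":-8,"dy":-2,"dz":0,"rx":0,"ry":-0.002,"rz":0.005,"fingers":0},{"dx":-15,"dy":-2,"dz":0,"rx":0,"ry":-0.002,"rz":0.005,"fingers":0},{"dx":-20,"dy":-2,"dz":0,"rx":0,"ry":-0.002,"rz":0.005,"fingers":0},{"dx":-25,"dy":-2,"dz":0,"rx":0,"ry":-0.002,"rz":0.005,"fingers":0},{"dx":-29,"dy":-2,"dz":0,"rx":0,"ry":-0.002,"rz":0.005,"fingers":0},{"dx":-33,"dy":-2,"dz":0,"rx":0,"ry":-0.002,"rz":0.005,"fingers":0},{"dx":-33,"dy":-2,"dz":0,"rx":0,"ry":-0.002,"rz":0.005,"fingers":0}]' 60; 
python3 -c "
from h import *
go([.4929,-.0105,.056])
s=snapshot('side');cv2.imwrite('pics/s4.png',cv2.resize(s['frame'][120:280,190:350],None,fx=3.7,fy=3.7));go([.4929,-.0105,.056])"
```

```text
time: 3.22
eef_pos: [0.4537, -0.0045, 0.0561]
tool_rot: [-180.0, -0.2, 169.1]
ft_force: [-6.1, 1.0, 4.6]
width: 0.0
3.22 [ 0.4537 -0.0045  0.0561] [-179.96   -0.18  169.11] [-6.1  1.   4.6] -> [-39.6   1.5   0. ] [-0.0008 -0.0031 -0.0015]
3.27 [ 0.4537 -0.0045  0.0561] [-1.7996e+02 -1.6000e-01  1.6911e+02] [-5.6  0.9  4.2] -> [-39.6   1.5   0. ] [-0.0007 -0.0028 -0.0015]
```

View pics/s4.png

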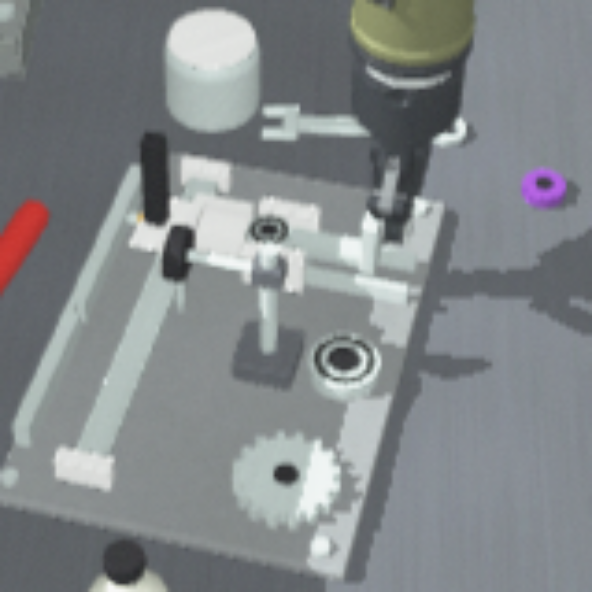

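```bash
python3 -m pendant '[{"dx":-4,"dy":0,"dz":0,"rx":0,"ry":0,"rz":0,"fingers":0},{"dx":-9,"dy":0,"dz":0,"rx":0,"ry":0,"rz":0,"fingers":0},{"dx":-14,"dy":0.5,"dz":0,"rx":0,"ry":0,"rz":0,"fingers":0},{"dx":-19,"dy":0.5,"dz":0,"rx":0,"ry":0,"rz":0,"fingers":0},{"dx":-24,"dy":1,"dz":0,"rx":0,"ry":0,"rz":0,"fingers":0},{"dx":-28,"dy":1,"dz":0,"rx":0,"ry":0,"rz":0,"fingers":0},{"dx":-31,"dy":1,"dz":0,"rx":0,"ry":0,"rz":0,"fingers":0},{"dx":-34,"dy":1,"dz":0,"rx":0,"ry":0,"rz":0,"fingers":0},{"dx":-36,"dy":1,"dz":0,"rx":0,"ry":0,"rz":0,"fingers":0},{"dx":-36,"dy":1,"dz":0,"rx":0,"ry":0,"rz":0,"fingers":0}]' 60; 
python3 -c "
from h import *
go([.4929,-.0105,.056])"
```

```text
time: 4.1
eef_pos: [0.4886, -0.0113, 0.056]
tool_rot: [-179.9, -0.2, 169.0]
ft_force: [-8.2, -1.1, 3.6]
width: -0.0005
4.1 [ 0.4886 -0.0113  0.056 ] [-179.89   -0.23  169.05] [-8.2 -1.1  3.6] -> [-4.1  1.6 -0. ] [-0.0019 -0.004  -0.0026]
```

```bash
python3 -m pendant '[{"dx":-2,"dy":0.5,"dz":0,"rx":0,"ry":0,"rz":0,"fingers":0},{"dx":-4,"dy":1,"dz":0,"rx":0,"ry":0,"rz":0,"fingers":0},{"dx":-4,"dy":1,"dz":0,"rx":0,"ry":0,"rz":0,"fingers":0}]' 60; 
python3 -c "
from h import *
go([.4929,-.0105,.056])
s=snapshot('side');cv2.imwrite('pics/s5.png',cv2.resize(s['frame'][120:280,190:350],None,fx=3.7,fy=3.7));go([.4929,-.0105,.056])"
```

```text
time: 4.35
eef_pos: [0.4916, -0.0114, 0.0558]
tool_rot: [-179.8, -0.3, 169.0]
ft_force: [-10.5, -3.4, 4.4]
width: -0.0002
4.35 [ 0.4916 -0.0114  0.0558] [-179.85   -0.34  169.04] [-10.5  -3.4   4.4] -> [-1.1  1.1 -0.2] [-0.0027 -0.006  -0.0029]
4.4 [ 0.4916 -0.0114  0.0558] [-179.85   -0.33  169.04] [-9.3 -3.6  3.2] -> [-1.1  1.1 -0.2] [-0.0026 -0.0058 -0.0028]
```

View pics/s5.png

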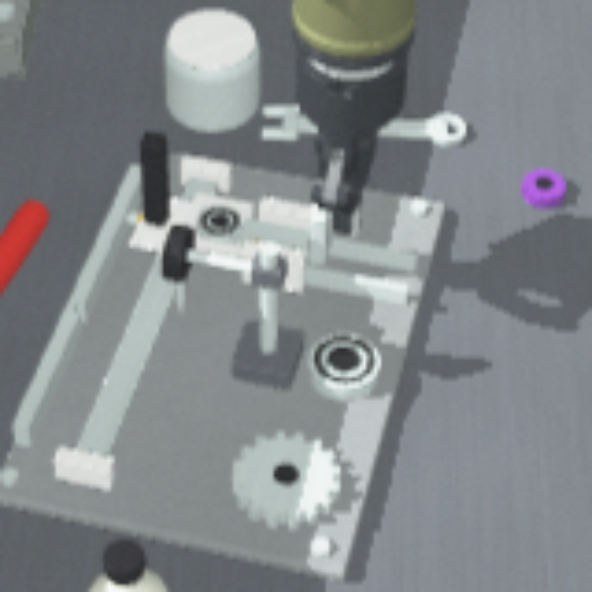

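```bash
python3 -m pendant '[{"dx":-2,"dy":0,"dz":0,"rx":0,"ry":0,"rz":0,"fingers":0},{"dx":-4,"dy":0,"dz":0,"rx":0,"ry":0,"rz":0,"fingers":0},{"dx":-4,"dy":0,"dz":0,"rx":0,"ry":0,"rz":0,"fingers":0}]' 60
```

```text
time: 4.65
eef_pos: [0.4917, -0.0113, 0.0555]
tool_rot: [-179.8, -0.7, 169.1]
ft_force: [-19.2, -0.3, 12.9]
width: -0.0001
```

```bash
python3 -m pendant '[{"dx":-1,"dy":0,"dz":0,"rx":0,"ry":0,"rz":0,"fingers":0},{"dx":-1,"dy":0,"dz":0,"rx":0,"ry":0,"rz":0,"fingers":0}]' 60
python3 -c "
from h import *
s=snapshot('side');cv2.imwrite('pics/s6.png',cv2.resize(s['frame'][150:220,210:300],None,fx=8,fy=8,interpolation=cv2.INTER_CUBIC))
s=snapshot('top');cv2.imwrite('pics/t6.png',cv2.resize(s['frame'][140:240,200:320],None,fx=6,fy=6,interpolation=cv2.INTER_CUBIC))
go([0,0,0])"
```

```text
time: 4.82
eef_pos: [0.4918, -0.0113, 0.0555]
tool_rot: [-179.8, -0.8, 169.1]
ft_force: [-21.4, 1.1, 15.9]
width: 0.0001
4.92 [ 0.4917 -0.0114  0.0555] [-179.81   -0.83  169.08] [-21.5   0.1  15. ] -> [484.1 -81.8  62.7] [-0.0032 -0.0144 -0.002 ]
```

View pics/s6.png

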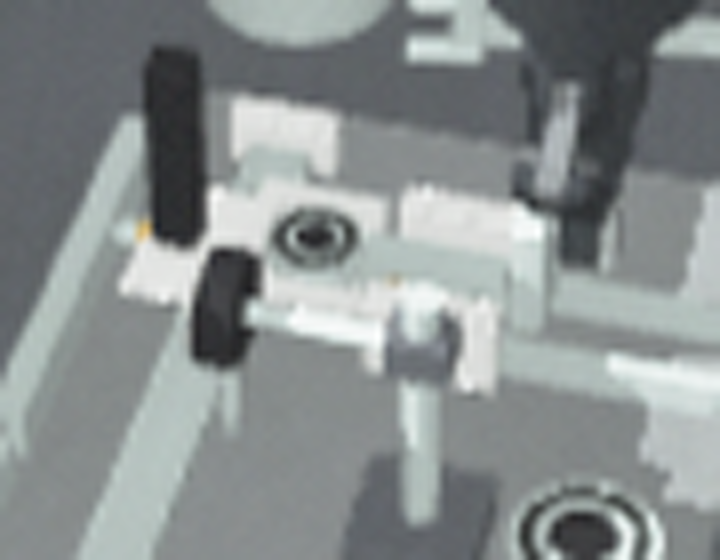

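View pics/t6.png

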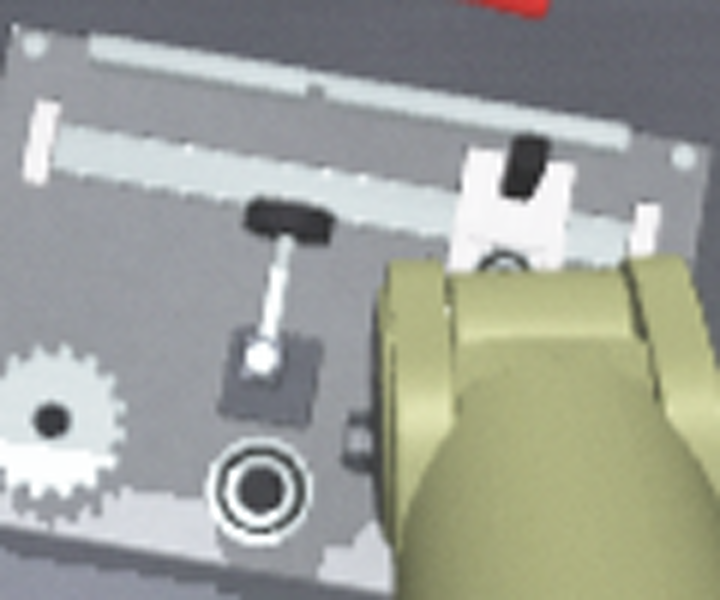

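```bash
python3 -c "
from h import *
s=snapshot('side')
print(cast(s,(210+315.5/8-.5,150+238.5/8-.5),.040))
"
python3 -m pendant '[{"dx":8,"dy":0,"dz":0,"rx":0,"ry":0.01,"rz":0,"fingers":0},{"dx":18,"dy":-0.5,"dz":0,"rx":0,"ry":0.014,"rz":0,"fingers":0},{"dx":28,"dy":-1,"dz":0,"rx":0,"ry":0.014,"rz":0,"fingers":0},{"dx":38,"dy":-1,"dz":0,"rx":0,"ry":0.014,"rz":0,"fingers":0},{"dx":48,"dy":-1,"dz":0,"rx":0,"ry":0.014,"rz":0,"fingers":0},{"dx":58,"dy":-1,"dz":0,"rx":0,"ry":0.014,"rz":0,"fingers":0},{"dx":68,"dy":-1,"dz":0,"rx":0,"ry":0.014,"rz":0,"fingers":0},{"dx":74,"dy":-1,"dz":-10,"rx":0,"ry":0.014,"rz":0,"fingers":0},{"dx":74,"dy":-1,"dz":-51,"rx":0,"ry":0.014,"rz":0,"fingers":0},{"dx":74,"dy":-1,"dz":-90,"rx":0,"ry":0.014,"rz":0,"fingers":0}]' 60
python3 -c "
from h import *
s=snapshot('side');cv2.imwrite('pics/s7.png',cv2.resize(s['frame'][150:220,210:300],None,fx=8,fy=8,interpolation=cv2.INTER_CUBIC))
s=snapshot('top');cv2.imwrite('pics/t7.png',cv2.resize(s['frame'][140:240,200:320],None,fx=6,fy=6,interpolation=cv2.INTER_CUBIC))
go([0.43,0,.231])"
```

```text
[ 0.58670755 -0.02903611  0.04      ]
time: 5.8
eef_pos: [0.4265, 0.0022, 0.1475]
tool_rot: [-180.0, -0.8, 169.1]
ft_force: [1.2, 0.5, -0.4]
width: -0.0
5.9 [0.4311 0.0021 0.152 ] [ 1.7985e+02 -6.0000e-02  1.6912e+02] [ 0.6 -0.6  0.1] -> [  0.7  -2.1 -79. ] [ 0.0027 -0.0011 -0.0015]
```

View pics/s7.png

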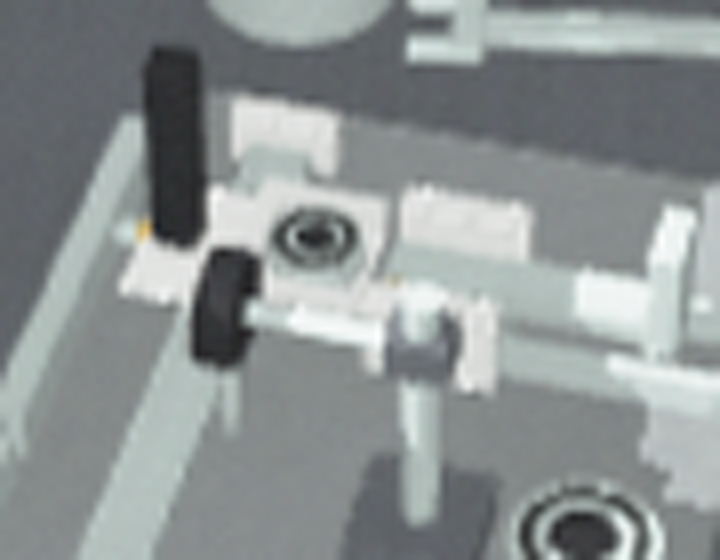

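View pics/t7.png

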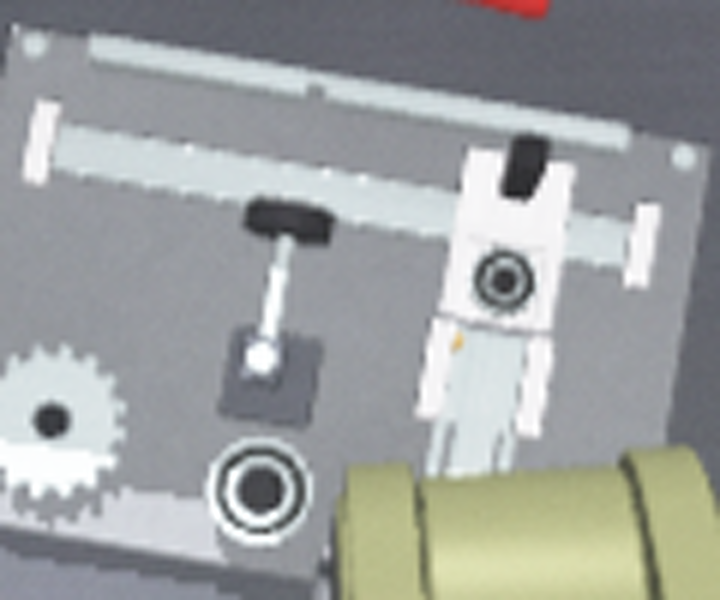

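```bash
python3 -c "
from h import *
np.set_printoptions(precision=4,suppress=True)
T=snapshot('top');S=snapshot('side')
t7=lambda x,y:(200+(x+.5)/6-.5,140+(y+.5)/6-.5)
s7=lambda x,y:(210+(x+.5)/8-.5,150+(y+.5)/8-.5)
print('handle',tri(T,t7(531,157),S,s7(174,65)),cast(T,t7(531,157),.115),cast(S,s7(174,65),.115))
b=tri(T,t7(505,280),S,s7(315,238));print('bearing',b,cast(T,t7(505,280),.040),cast(S,s7(315,238),.040))
# gauge tip: side view plunger bottom
print('tip side',cast(S,s7(231,432),.051),'dial top T',cast(T,t7(290,218),.112),'notch',cast(T,t7(316,92),.03))
a=np.radians(-10.8);ex=np.array([np.cos(a),np.sin(a),0]);ey=np.array([-ex[1],ex[0],0])
for n,p in(('h',cast(T,t7(531,157),.115)),('b',b),('tip',cast(S,s7(231,432),.051)),('dial',cast(T,t7(290,218),.112)),('notch',cast(T,t7(316,92),.03))):
  print(n,(p@ex).round(4),(p@ey).round(4))
"
```

```text
handle [ 0.6335 -0.0381  0.1113] [ 0.6308 -0.0377  0.115 ] [ 0.6341 -0.0344  0.115 ]
bearing [ 0.586  -0.0299  0.039 ] [ 0.5845 -0.0298  0.04  ] [ 0.5867 -0.029   0.04  ]
tip side [0.6066 0.0736 0.051 ] dial top T [0.6057 0.0721 0.112 ] notch [0.6816 0.0603 0.03  ]
h 0.6267 0.0812
b 0.5812 0.0804
tip 0.5821 0.186
dial 0.5815 0.1843
notch 0.6582 0.187
```

```bash
python3 -c "
from h import *
go([0.635,-.039,.18])"
python3 -m pendant '[{"dx":0,"dy":0,"dz":-30,"rx":0,"ry":0,"rz":0,"fingers":45},{"dx":-40,"dy":0,"dz":-32,"rx":0,"ry":0,"rz":0,"fingers":45},{"dx":-80,"dy":-1,"dz":-32,"rx":0.002,"ry":-0.001,"rz":-0.001,"fingers":45},{"dx":-120,"dy":-1,"dz":-32,"rx":0.002,"ry":-0.001,"rz":-0.001,"fingers":45},{"dx":-160,"dy":-1.5,"dz":-32,"rx":0.002,"ry":-0.001,"rz":-0.001,"fingers":45},{"dx":-195,"dy":-2,"dz":-32,"rx":0.002,"ry":-0.001,"rz":-0.001,"fingers":45},{"dx":-208,"dy":-2,"dz":-32,"rx":0.002,"ry":-0.001,"rz":-0.001,"fingers":45},{"dx":-208,"dy":-2,"dz":-32,"rx":0.002,"ry":-0.001,"rz":-0.001,"fingers":45},{"dx":-208,"dy":-2,"dz":-32,"rx":0.002,"ry":-0.001,"rz":-0.001,"fingers":45}]' 60
python3 -c "
from h import *
go([0.635,-.039,.086])
s=snapshot('wrist');cv2.imwrite('pics/w8.png',s['frame'])
s=snapshot('side');cv2.imwrite('pics/s8.png',cv2.resize(s['frame'][90:230,190:310],None,fx=4,fy=4,interpolation=cv2.INTER_CUBIC))"
```

```text
6.0 [0.4288 0.0022 0.1482] [179.92  -0.39 169.14] [-0.2 -0.4 -0.3] -> [-210.    -1.6  -33.3] [ 0.0014 -0.0068 -0.0011]
time: 6.75
eef_pos: [0.631, -0.0393, 0.1739]
tool_rot: [-179.9, -0.8, 169.2]
ft_force: [-1.0, 0.0, -0.1]
width: 0.0447
6.75 [ 0.631  -0.0393  0.1739] [-179.86   -0.8   169.17] [-1.   0.  -0.1] -> [-5.1  1.2 87.8] [-0.0025 -0.014  -0.0006]
```

View pics/w8.png

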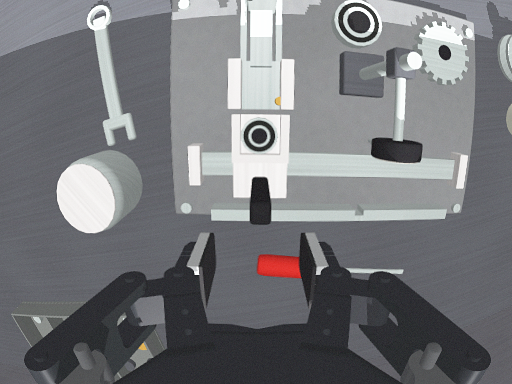

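View pics/s8.png

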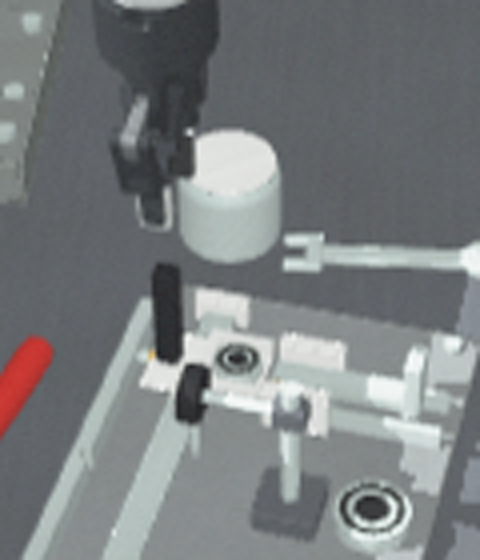

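```bash
python3 -m pendant '[{"dx":-4,"dy":1,"dz":30,"rx":0,"ry":-0.007,"rz":0,"fingers":45},{"dx":-4,"dy":1,"dz":55,"rx":0,"ry":-0.007,"rz":0,"fingers":45},{"dx":-4,"dy":1,"dz":75,"rx":0,"ry":-0.007,"rz":0,"fingers":45},{"dx":-4,"dy":1,"dz":87,"rx":0,"ry":-0.007,"rz":0,"fingers":45},{"dx":-4,"dy":1,"dz":87,"rx":0,"ry":-0.007,"rz":0,"fingers":45},{"dx":-4,"dy":1,"dz":87,"rx":0,"ry":-0.007,"rz":0,"fingers":45}]' 60
python3 -c "
from h import *
go([0.635,-.039,.086])
s=snapshot('wrist');cv2.imwrite('pics/w9.png',s['frame'])
s=snapshot('side');cv2.imwrite('pics/s9.png',cv2.resize(s['frame'][90:230,190:310],None,fx=4,fy=4,interpolation=cv2.INTER_CUBIC))"
```

```text
time: 7.35
eef_pos: [0.6338, -0.0387, 0.0888]
tool_rot: [-179.9, -0.3, 169.2]
ft_force: [0.3, -0.7, 0.9]
width: 0.0449
7.35 [ 0.6338 -0.0387  0.0888] [-179.88   -0.3   169.2 ] [ 0.3 -0.7  0.9] -> [-1.3 -0.1  2.8] [-0.0021 -0.0053  0.0001]
```

View pics/w9.png

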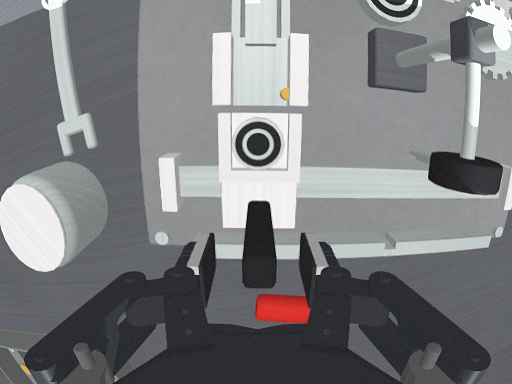

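View pics/s9.png

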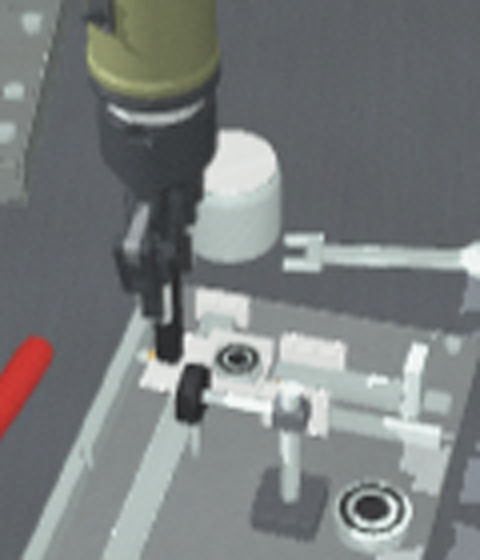

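```bash
python3 -m pendant '[{"dx":0,"dy":0,"dz":2,"rx":0,"ry":0,"rz":0,"fingers":10},{"dx":0,"dy":0,"dz":2,"rx":0,"ry":0,"rz":0,"fingers":10},{"dx":0,"dy":0,"dz":2,"rx":0,"ry":0,"rz":0,"fingers":10},{"dx":0,"dy":0,"dz":2,"rx":0,"ry":0,"rz":0,"fingers":10},{"dx":0,"dy":0,"dz":2,"rx":0,"ry":0,"rz":0,"fingers":10}]' 45
python3 -c "
from h import *
go(np.array([0.634,-.039,.087])+.09*np.array([.1874,.9823,0]))"
```

```text
time: 7.87
eef_pos: [0.6354, -0.0377, 0.0877]
tool_rot: [-180.0, -0.2, 169.2]
ft_force: [-0.7, 4.5, 5.9]
width: 0.0153
7.87 [ 0.6354 -0.0377  0.0877] [-1.7998e+02 -1.5000e-01  1.6922e+02] [-0.7  4.5  5.9] -> [ 1.1 88.5  0.7] [-0.0003 -0.0027  0.0004]
```

```bash
python3 -m pendant '[{"dx":0,"dy":3,"dz":0,"rx":0,"ry":0,"rz":0,"fingers":10},{"dx":0,"dy":9,"dz":0,"rx":0,"ry":0,"rz":0,"fingers":10},{"dx":0,"dy":17,"dz":0,"rx":0,"ry":0,"rz":0,"fingers":10},{"dx":0,"dy":25,"dz":0,"rx":0,"ry":0,"rz":0,"fingers":10},{"dx":0,"dy":33,"dz":0,"rx":0,"ry":0,"rz":0,"fingers":10},{"dx":0,"dy":41,"dz":0,"rx":0,"ry":0,"rz":0,"fingers":10},{"dx":0,"dy":48,"dz":0,"rx":0,"ry":0,"rz":0,"fingers":10},{"dx":0,"dy":53,"dz":0,"rx":0,"ry":0,"rz":0,"fingers":10},{"dx":0,"dy":55,"dz":0,"rx":0,"ry":0,"rz":0,"fingers":10},{"dx":0,"dy":55,"dz":0,"rx":0,"ry":0,"rz":0,"fingers":10}]' 45
python3 -c "
from h import *
go(np.array([0.634,-.039,.087])+.09*np.array([.1874,.9823,0]))
s=snapshot('top');cv2.imwrite('pics/t10.png',cv2.resize(s['frame'][140:240,200:320],None,fx=6,fy=6,interpolation=cv2.INTER_CUBIC))
s=snapshot('side');cv2.imwrite('pics/s10.png',cv2.resize(s['frame'][110:240,190:310],None,fx=4.6,fy=4.6,interpolation=cv2.INTER_CUBIC))"
```

```text
time: 8.7
eef_pos: [0.6456, 0.0135, 0.0877]
tool_rot: [-179.8, -0.1, 169.1]
ft_force: [-0.5, -1.4, 7.3]
width: 0.0153
8.7 [0.6456 0.0135 0.0877] [-1.7979e+02 -1.3000e-01  1.6912e+02] [-0.5 -1.4  7.3] -> [ 1.6 36.2  0.5] [-0.0036 -0.0023 -0.0014]
```

View pics/s10.png

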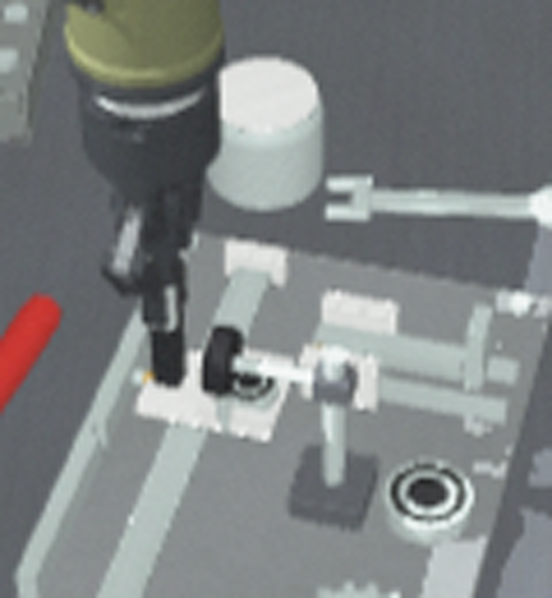

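View pics/t10.png

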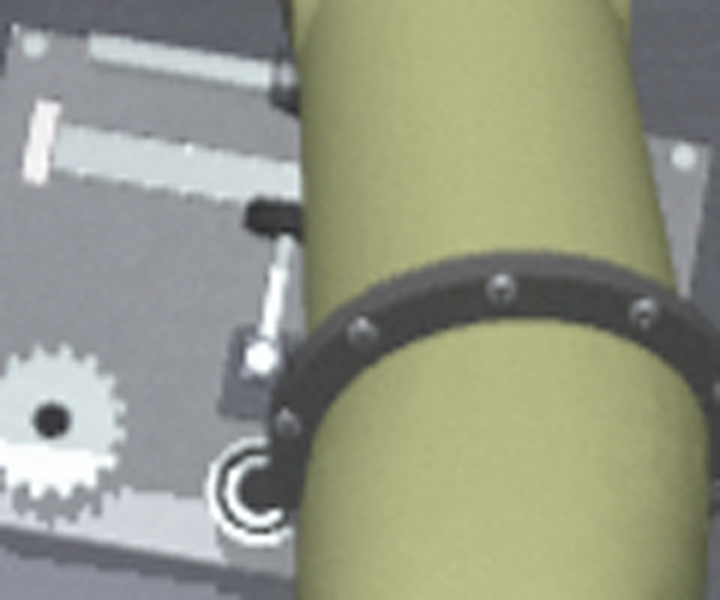

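```bash
python3 -c "
from h import *
S=snapshot('side')
q=lambda x,y:(190+(x+.5)/4.6-.5,110+(y+.5)/4.6-.5)
ey=np.array([.1874,.9823,0])
for z in(.025,.03,.035): print(z,cast(S,q(98,432),z)@ey,cast(S,q(140,379),z)@ey)
print(get_obs()['eef_pos']@ey)
"
python3 -m pendant '[{"dx":0.5,"dy":5,"dz":0,"rx":0,"ry":0,"rz":0,"fingers":10},{"dx":0.5,"dy":12,"dz":0,"rx":0,"ry":0,"rz":0,"fingers":10},{"dx":0.5,"dy":19,"dz":0,"rx":0,"ry":0,"rz":0,"fingers":10},{"dx":0.5,"dy":25,"dz":0,"rx":0,"ry":0,"rz":0,"fingers":10},{"dx":0.5,"dy":30,"dz":0,"rx":0,"ry":0,"rz":0,"fingers":10},{"dx":0.5,"dy":32,"dz":0,"rx":0,"ry":0,"rz":0,"fingers":10},{"dx":0.5,"dy":32,"dz":0,"rx":0,"ry":0,"rz":0,"fingers":10}]' 45
python3 -c "
from h import *
go(np.array([0.634,-.039,.087])+.1*np.array([.1874,.9823,0]));print(get_obs()['eef_pos']@[.1874,.9823,0])
s=snapshot('side');cv2.imwrite('pics/s11.png',cv2.resize(s['frame'][110:240,190:310],None,fx=4.6,fy=4.6,interpolation=cv2.INTER_CUBIC))
s=snapshot('wrist');cv2.imwrite('pics/w11.png',s['frame'])"
```

```text
0.025 0.18257261971110503 0.13527721799577844
0.03 0.18672604153674813 0.1396719761741865
0.035 0.19087946336239148 0.14406673435259462
0.1343486800552756
time: 9.43
eef_pos: [0.652, 0.045, 0.0877]
tool_rot: [-179.8, -0.0, 169.1]
ft_force: [0.4, -1.4, 5.1]
width: 0.0152
9.43 [0.652  0.045  0.0877] [-1.7982e+02 -5.0000e-02  1.6911e+02] [ 0.4 -1.4  5.1] -> [ 1.9 14.2  0.7] [-0.0032 -0.0008 -0.0015]
0.16635260887837433
```

View pics/s11.png

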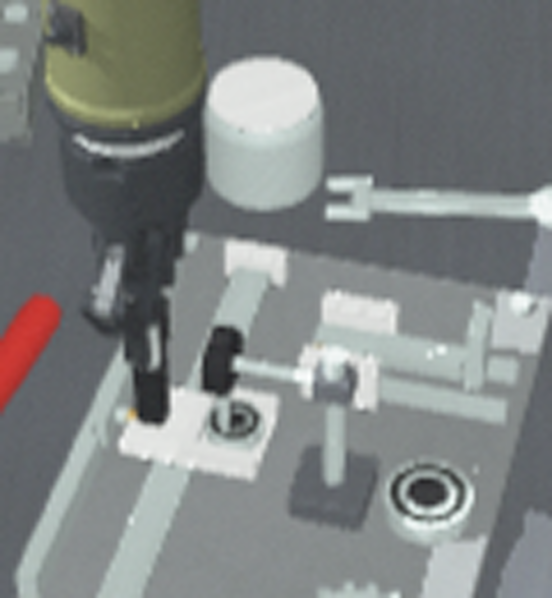

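View pics/w11.png

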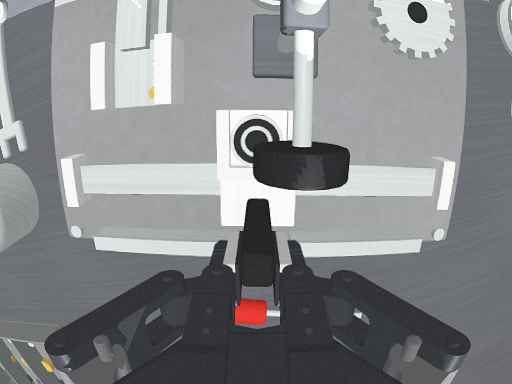

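```bash
f(){ python3 -c "
from rig import *
o=get_obs();import numpy as np
e=np.array([.1874,.9823,0]);print(round(o['eef_pos']@e*1000,2),(o['ft_force']@e).round(2),o['joint_efforts'].round(1)[0])"; }
python3 -m pendant '[{"dx":0.3,"dy":3,"dz":0,"rx":0,"ry":0,"rz":0,"fingers":10},{"dx":0.5,"dy":6,"dz":0,"rx":0,"ry":0,"rz":0,"fingers":10},{"dx":0.5,"dy":6,"dz":0,"rx":0,"ry":0,"rz":0,"fingers":10}]' 45 >/dev/null;f
python3 -m pendant '[{"dx":0,"dy":1.5,"dz":0,"rx":0,"ry":0,"rz":0,"fingers":10},{"dx":0,"dy":1.5,"dz":0,"rx":0,"ry":0,"rz":0,"fingers":10},{"dx":0,"dy":1.5,"dz":0,"rx":0,"ry":0,"rz":0,"fingers":10}]' 45 >/dev/null;f
python3 -m pendant '[{"dx":0,"dy":1,"dz":0,"rx":0,"ry":0,"rz":0,"fingers":10},{"dx":0,"dy":1,"dz":0,"rx":0,"ry":0,"rz":0,"fingers":10},{"dx":0,"dy":1,"dz":0,"rx":0,"ry":0,"rz":0,"fingers":10}]' 45 >/dev/null;f
python3 -m pendant '[{"dx":0,"dy":1,"dz":0,"rx":0,"ry":0,"rz":0,"fingers":10},{"dx":0,"dy":1,"dz":0,"rx":0,"ry":0,"rz":0,"fingers":10},{"dx":0,"dy":1,"dz":0,"rx":0,"ry":0,"rz":0,"fingers":10}]' 45 >/dev/null;f
python3 -m pendant '[{"dx":0,"dy":1,"dz":0,"rx":0,"ry":0,"rz":0,"fingers":10},{"dx":0,"dy":1,"dz":0,"rx":0,"ry":0,"rz":0,"fingers":10},{"dx":0,"dy":1,"dz":0,"rx":0,"ry":0,"rz":0,"fingers":10}]' 45 >/dev/null;f
```

```text
171.81 -3.17 -1.9
173.45 -2.6 -2.7
174.17 -4.91 -3.1
175.38 -3.37 -2.9
176.54 -3.74 -2.7
```

```bash
f(){ python3 -c "
from rig import *
o=get_obs();import numpy as np
e=np.array([.1874,.9823,0]);print(round(o['eef_pos']@e*1000,2),(o['ft_force']@e).round(2),o['joint_efforts'].round(1)[0],round(o['time'],1))"; }
python3 -m pendant '[{"dx":0,"dy":1,"dz":0,"rx":0,"ry":0,"rz":0,"fingers":10},{"dx":0,"dy":1,"dz":0,"rx":0,"ry":0,"rz":0,"fingers":10},{"dx":0,"dy":1,"dz":0,"rx":0,"ry":0,"rz":0,"fingers":10}]' 45 >/dev/null;f
python3 -m pendant '[{"dx":0,"dy":1,"dz":0,"rx":0,"ry":0,"rz":0,"fingers":10},{"dx":0,"dy":1,"dz":0,"rx":0,"ry":0,"rz":0,"fingers":10},{"dx":0,"dy":1,"dz":0,"rx":0,"ry":0,"rz":0,"fingers":10}]' 45 >/dev/null;f
python3 -m pendant '[{"dx":0,"dy":1,"dz":0,"rx":0,"ry":0,"rz":0,"fingers":10},{"dx":0,"dy":1,"dz":0,"rx":0,"ry":0,"rz":0,"fingers":10},{"dx":0,"dy":1,"dz":0,"rx":0,"ry":0,"rz":0,"fingers":10}]' 45 >/dev/null;f
python3 -m pendant '[{"dx":0,"dy":1,"dz":0,"rx":0,"ry":0,"rz":0,"fingers":10},{"dx":0,"dy":1,"dz":0,"rx":0,"ry":0,"rz":0,"fingers":10},{"dx":0,"dy":1,"dz":0,"rx":0,"ry":0,"rz":0,"fingers":10}]' 45 >/dev/null;f
```

```text
177.9 -2.98 -2.1 11.0
178.98 -1.9 -2.2 11.3
180.12 -2.0 -2.0 11.5
181.19 -1.83 -2.0 11.8
```

```bash
f(){ python3 -c "
from rig import *
o=get_obs();import numpy as np
e=np.array([.1874,.9823,0]);print(round(o['eef_pos']@e*1000,2),(o['ft_force']@e).round(2),o['joint_efforts'].round(1)[0],round(o['time'],1))"; }
python3 -m pendant '[{"dx":0,"dy":1,"dz":0,"rx":0,"ry":0,"rz":0,"fingers":10},{"dx":0,"dy":1,"dz":0,"rx":0,"ry":0,"rz":0,"fingers":10},{"dx":0,"dy":1,"dz":0,"rx":0,"ry":0,"rz":0,"fingers":10}]' 45 >/dev/null;f
python3 -m pendant '[{"dx":0,"dy":1,"dz":0,"rx":0,"ry":0,"rz":0,"fingers":10},{"dx":0,"dy":1,"dz":0,"rx":0,"ry":0,"rz":0,"fingers":10},{"dx":0,"dy":1,"dz":0,"rx":0,"ry":0,"rz":0,"fingers":10}]' 45 >/dev/null;f
python3 -c "
from h import *
s=snapshot('side');cv2.imwrite('pics/s12.png',cv2.resize(s['frame'][170:225,195:265],None,fx=10,fy=10,interpolation=cv2.INTER_CUBIC))
print(get_obs()['ft_force'],get_obs()['tool_rot'])"
```

```text
182.7 -1.05 -1.1 12.0
184.28 0.04 -0.8 12.3
[ 5.66902783 -0.59318     4.57886515] [-1.79941204e+02  4.29262400e-02  1.69162213e+02]
```

View pics/s12.png

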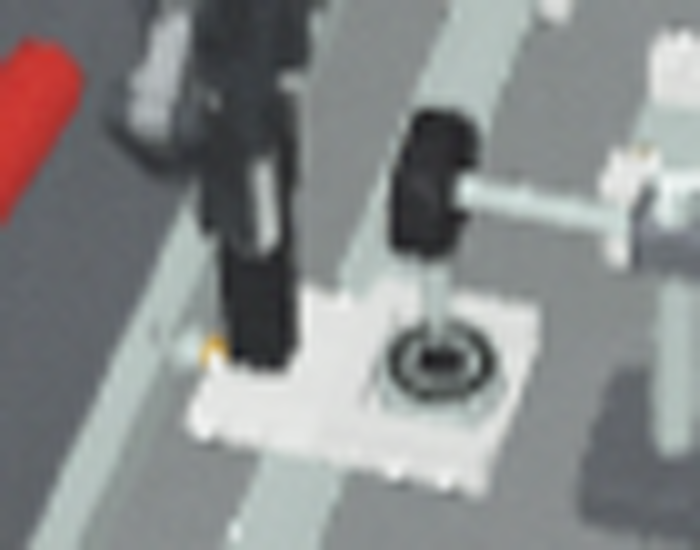

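```bash
f(){ python3 -c "
from rig import *
o=get_obs();import numpy as np
e=np.array([.1874,.9823,0]);print(round(o['eef_pos']@e*1000,2),(o['ft_force']@e).round(2),o['joint_efforts'].round(1)[0],round(o['time'],1))"; }
python3 -m pendant '[{"dx":0,"dy":0.7,"dz":0,"rx":0,"ry":0,"rz":0,"fingers":10},{"dx":0,"dy":0.7,"dz":0,"rx":0,"ry":0,"rz":0,"fingers":10},{"dx":0,"dy":0.7,"dz":0,"rx":0,"ry":0,"rz":0,"fingers":10}]' 45 >/dev/null;f
python3 -m pendant '[{"dx":0,"dy":0.7,"dz":0,"rx":0,"ry":0,"rz":0,"fingers":10},{"dx":0,"dy":0.7,"dz":0,"rx":0,"ry":0,"rz":0,"fingers":10},{"dx":0,"dy":0.7,"dz":0,"rx":0,"ry":0,"rz":0,"fingers":10}]' 45 >/dev/null;f
python3 -m pendant '[{"dx":0,"dy":0.7,"dz":0,"rx":0,"ry":0,"rz":0,"fingers":10},{"dx":0,"dy":0.7,"dz":0,"rx":0,"ry":0,"rz":0,"fingers":10},{"dx":0,"dy":0.7,"dz":0,"rx":0,"ry":0,"rz":0,"fingers":10}]' 45 >/dev/null;f
```

```text
185.21 0.79 -0.6 12.6
186.2 0.39 -0.2 12.8
186.56 0.26 -0.8 13.1
```

```bash
f(){ python3 -c "
from rig import *
o=get_obs();import numpy as np
e=np.array([.1874,.9823,0]);print(round(o['eef_pos']@e*1000,2),(o['ft_force']@e).round(2),o['joint_efforts'].round(1)[0],round(o['time'],1))"; }
python3 -m pendant '[{"dx":0,"dy":0.5,"dz":0,"rx":0,"ry":0,"rz":0,"fingers":10},{"dx":0,"dy":0.5,"dz":0,"rx":0,"ry":0,"rz":0,"fingers":10},{"dx":0,"dy":0.5,"dz":0,"rx":0,"ry":0,"rz":0,"fingers":10}]' 45 >/dev/null;f
python3 -m pendant '[{"dx":0,"dy":0.5,"dz":0,"rx":0,"ry":0,"rz":0,"fingers":10},{"dx":0,"dy":0.5,"dz":0,"rx":0,"ry":0,"rz":0,"fingers":10},{"dx":0,"dy":0.5,"dz":0,"rx":0,"ry":0,"rz":0,"fingers":10}]' 45 >/dev/null;f
python3 -m pendant '[{"dx":0,"dy":0.5,"dz":0,"rx":0,"ry":0,"rz":0,"fingers":10},{"dx":0,"dy":0.5,"dz":0,"rx":0,"ry":0,"rz":0,"fingers":10},{"dx":0,"dy":0.5,"dz":0,"rx":0,"ry":0,"rz":0,"fingers":10}]' 45 >/dev/null;f
```

```text
186.72 -1.38 -1.2 13.3
186.93 -0.2 -1.6 13.6
187.03 -2.26 -2.1 13.8
```

```bash
f(){ python3 -c "
from rig import *
o=get_obs();import numpy as np
e=np.array([.1874,.9823,0]);print(round(o['eef_pos']@e*1000,2),(o['ft_force']@e).round(2),o['joint_efforts'].round(1)[0],round(o['time'],1))"; }
python3 -m pendant '[{"dx":0,"dy":0.5,"dz":0,"rx":0,"ry":0,"rz":0,"fingers":10},{"dx":0,"dy":0.5,"dz":0,"rx":0,"ry":0,"rz":0,"fingers":10},{"dx":0,"dy":0.5,"dz":0,"rx":0,"ry":0,"rz":0,"fingers":10}]' 45 >/dev/null;f
python3 -m pendant '[{"dx":0,"dy":0.5,"dz":0,"rx":0,"ry":0,"rz":0,"fingers":10},{"dx":0,"dy":0.5,"dz":0,"rx":0,"ry":0,"rz":0,"fingers":10},{"dx":0,"dy":0.5,"dz":0,"rx":0,"ry":0,"rz":0,"fingers":10}]' 45 >/dev/null;f
python3 -c "
from h import *
s=snapshot('side');cv2.imwrite('pics/s13.png',cv2.resize(s['frame'][170:225,195:265],None,fx=10,fy=10,interpolation=cv2.INTER_CUBIC))
s=snapshot('wrist');cv2.imwrite('pics/w13.png',s['frame'])"
```

```text
187.18 -2.33 -2.5 14.1
187.33 -3.21 -2.9 14.3
```

View pics/s13.png

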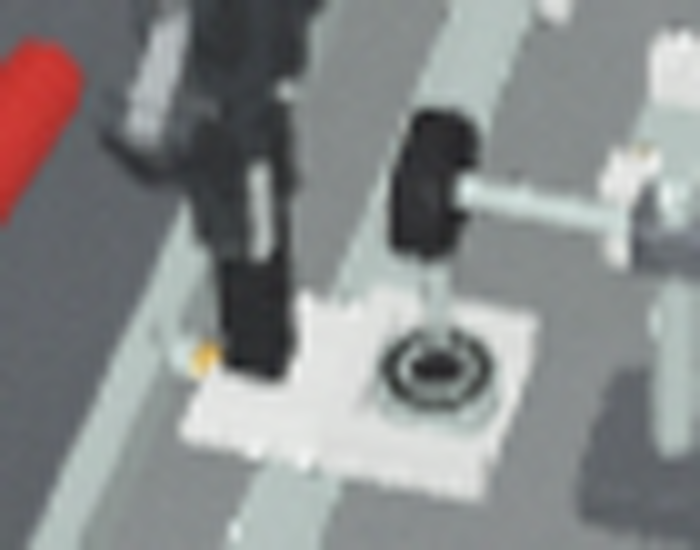

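View pics/w13.png

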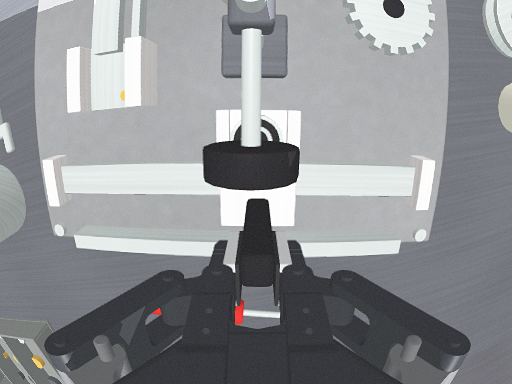

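```bash
f(){ python3 -c "
from rig import *
o=get_obs();import numpy as np
e=np.array([.1874,.9823,0]);print(round(o['eef_pos']@e*1000,2),(o['ft_force']@e).round(2),o['joint_efforts'].round(1)[0],round(o['time'],1))"; }
python3 -m pendant '[{"dx":0,"dy":-1,"dz":0,"rx":0,"ry":0,"rz":0,"fingers":10},{"dx":0,"dy":-1,"dz":0,"rx":0,"ry":0,"rz":0,"fingers":10},{"dx":0,"dy":-1,"dz":0,"rx":0,"ry":0,"rz":0,"fingers":10}]' 45 >/dev/null;f
python3 -m pendant '[{"dx":0,"dy":-1,"dz":0,"rx":0,"ry":0,"rz":0,"fingers":10},{"dx":0,"dy":-1,"dz":0,"rx":0,"ry":0,"rz":0,"fingers":10},{"dx":0,"dy":-1,"dz":0,"rx":0,"ry":0,"rz":0,"fingers":10}]' 45 >/dev/null;f
python3 -m pendant '[{"dx":0,"dy":-1,"dz":0,"rx":0,"ry":0,"rz":0,"fingers":10},{"dx":0,"dy":-1,"dz":0,"rx":0,"ry":0,"rz":0,"fingers":10},{"dx":0,"dy":-1,"dz":0,"rx":0,"ry":0,"rz":0,"fingers":10}]' 45 >/dev/null;f
```

```text
187.16 -0.08 -1.9 14.7
186.9 0.29 -1.0 14.9
186.68 1.92 -0.1 15.2
```

```bash
python3 -m pendant '[{"dx":0,"dy":1.3,"dz":0,"rx":0,"ry":0,"rz":0,"fingers":10},{"dx":0,"dy":1.3,"dz":0,"rx":0,"ry":0,"rz":0,"fingers":10},{"dx":0,"dy":1.3,"dz":0,"rx":0,"ry":0,"rz":0,"fingers":10},{"dx":0,"dy":1.3,"dz":0,"rx":0,"ry":0,"rz":0,"fingers":10},{"dx":0,"dy":1.3,"dz":0,"rx":0,"ry":0,"rz":0,"fingers":10},{"dx":0,"dy":1.3,"dz":0,"rx":0,"ry":0,"rz":0,"fingers":10}]' 45
python3 -c "
from h import *
np.set_printoptions(precision=4,suppress=True)
o=get_obs();print(o['eef_pos']@[.1874,.9823,0],o['ft_force'],o['width'],o['joint_vel'])
s=snapshot('side');cv2.imwrite('pics/s14.png',cv2.resize(s['frame'][140:230,195:315],None,fx=6,fy=6,interpolation=cv2.INTER_CUBIC))"
```

```text
time: 15.68
eef_pos: [0.656, 0.0652, 0.0877]
tool_rot: [-179.9, 0.0, 169.2]
ft_force: [4.3, -2.3, 5.1]
width: 0.0151
0.18702325364412495 [ 4.342  -2.263   5.1087] 0.015059556273945441 [-0.0386  0.0357  0.0002 -0.0118 -0.0233  0.0142  0.0102]
```

View pics/s14.png

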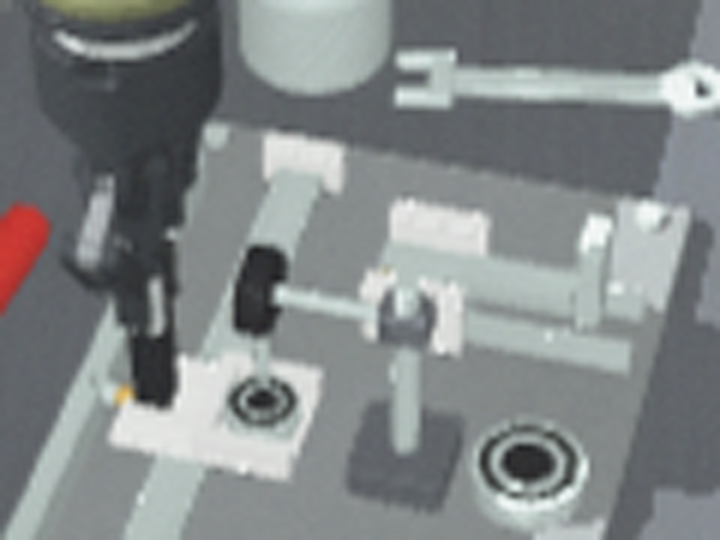

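```bash
python3 -c "
from rig import *
print(job_done())"
```

```text
the job is handed in; nothing more can be done
None
```

I handed the job in at about 15.7 s of the 72 s allowed. My last checks say both parts are done, but the system gave no verdict.

- **Ejector:** I pushed the thumb plate with closed fingers until it hit the solid stop at about 21 N. After I let go, the pictures showed the ejector back out. They also showed the bearing in the shuttle's pocket, 48 mm from where it started.
- **Shuttle:** I gripped the black handle at 45 N, with the opening reading 15 mm, and slid the shuttle about 105 mm. I felt the ball draw the shuttle forward. Past the centre it resisted, and then it held in both directions: a 3 mm command back moved the tool only 0.65 mm. I then set the tool at about the middle of the notch.
- **Last picture:** The ball was at the notch, the bearing was in the pocket under the gauge tip, the ejector was out, and the handle was still gripped. Of the other things on the bench, those in the picture had not visibly moved. The gear, oil and pulley were outside it.

**Weaker checks:**
- The force readings carry about 1 N of noise, so the notch centre is known to about 0.5 mm, against the 1.5 mm allowed.
- The first handle estimates from the two cameras differed by 3 to 4 mm. I used the position implied by the pocket, 50 mm beyond it, and the grip worked.

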